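# Free the stuck lid of the short screw jar

## Task

The steel lid of the shorter of the two glass jars on wooden feet is stuck: twist it anticlockwise to break it loose, turn it on until it is free, then lift it off and set it down gently, right way up, wholly on the flat round plate. Leave the taller jar closed.

Things in the scene. Friction and masses are not known exactly. Their poses are not given: they have to be found in the camera images.
- short_lid: Ribbed steel lid, 58 mm across, 26 high, about 60 g; grip its side at any yaw. Origin: centre of the underside, 76 mm over the bench when on the jar; z up. Opens anticlockwise from above (+z). Stuck for about the first 27 degrees (up to 0.5 N m, so grip firmly), then turns easily; 50 to 150 degrees from closed (aim for 75) its lugs are clear and it lifts straight up with 1 mm play; before that it is held down.
- short_jar: The shorter glass jar of screws, 68 mm wide, fixed on a round wooden foot 100 mm across (12 mm high, then 82 mm across up to 28 mm). Shoulder at 68 mm, neck with lugs 51 mm across, mouth at 91 mm, lid top at 102 mm over the bench. Origin on its axis at bench height, z up. Closed: the lid's x axis lies along the jar's (within 5 degrees).
- tall_lid_rim (a point): A point on the lower outer edge of the lid of the taller jar, which must stay closed. That jar and lid are like the short ones but 45 mm taller (lid underside at 121 mm, top at 147 mm over the bench). The point's x axis points outward from that lid's axis, which lies 29 mm behind it.
- plate: Plain flat round plate, grey-brown, 160 mm across, 12 mm thick, lying fixed on the bench, for the lid to be put on. Origin: centre of its underside, at bench height.
Things that resemble listed ones, but are neither listed nor needed, are in the scene too. Of the things shaped like the plate, the grey one is meant.

How it is judged:
On the way, in this order (a step that is already met when the one before it is completed fails the run):
1. the short jar's lid is turned 45 degrees or more, still on its jar (angle between the x axis of short_lid and the x axis of short_jar, either way round above 0.785 rad and z of short_lid in the frame of short_jar below 0.082 m and horizontal distance between short_lid and short_jar below 0.006 m), for 0.1 s.
2. the lid is lifted clear of the jar's mouth, in the fingers (z of short_lid in the frame of short_jar above 0.096 m and contact force between the fingers and short_lid above 0.5 N), for 0.1 s.
At the end, for the whole second after the job is handed in: The short jar's lid rests right way up (within 10 degrees) and still on the plate, its centre within 50 mm of the plate's centre so that it is wholly on it; the taller jar's lid is still closed (its rim point within 12 mm of where it was) (horizontal distance between short_lid and plate below 0.05 m and z of short_lid in the frame of plate between 0.008 and 0.017 m and angle between short_lid's own z axis and vertical below 0.17 rad and linear speed of short_lid below 0.02 m/s and distance of tall_lid_rim from where it was at the start of the episode below 0.012 m); the robot touches nothing.
It fails at once if the taller jar's lid is turned or taken off (rim point moved more than 12 mm) (distance of tall_lid_rim from where it was at the start of the episode above 0.012 m).
It fails at once if the lid is dropped or flung (faster than 0.7 m/s out of the fingers) (linear speed of short_lid above 0.7 m/s and contact force between the fingers and short_lid below 0.05 N).
It also fails if it takes over 42 s, if anything falls off the work surface, if the arm or the gripper's body presses on something with over 40 N, if the wrist force passes 120 N, or if a joint passes its speed limit or range.

## Robot

A 6-joint arm with a two-finger parallel gripper is mounted at the origin on a cart in front of the work surface, level with it; the furniture and walls round the work are solid. World frame = base frame: x ahead of the robot, y to its left, z up, the work surface at z = 0. Lengths are in m, angles in rad, forces in N, time in s.
With the tool pointing down it reaches from about 0.35 to 0.975 m from the base axis. Payload 4.9 kg.
Tool frame: the origin (TCP) lies midway between the tips of the shut fingers; the grasp point (between the pads) lies ctrl.grip_depth behind it (ctrl.grip_depth is the distance from the TCP to the grasp point, in m); z points along the fingers, y is the line along which they close (so a half turn about z gives the same grasp; the last joint's range is limited). The gripper opens to 85 mm and grips with 20 to 120 N. Pads are 22 mm wide; open, the fingers measure 114 mm over their backs; the gripper's body (76 mm by 85 mm) begins 54 mm behind the grasp point. The pads swing forward as they close: fully open they stand 13 mm farther back than shut.
Start: joints at [-1.403, 0.053, 1.613, -0, 1.476, -0.119], TCP at [0.177, -0.599, 0.231] pointing down, gripper open.
Joint ranges: [-3.01, 3.01], [-1.01, 2.22], [0.06, 2.58], [-1.02, 4.17], [0.09, 2.62], [-3.14, 3.14]. Speed limits (rad/s): [2.57, 2.57, 3.14, 3.14, 3.14, 3.14].

## Interface

Orientations are given as a rotation vector (axis times angle).
In Python, from station import ctrl, get_image, camera_model gives the robot as it stands. The module is installed in compiled form; this text tells all that it offers.
- The arm moves only by the shell command python3 -m crank 'ROWS' [FORCE]. ROWS is JSON, a list of rows, each a list of 7 numbers: the shift along the tool's x, y, z in mm, then the turn, a rotation vector about the tool's x, y, z in rad, then the opening, from -1 (shut) to 1 (fully open). A call has exactly 10 rows; each row shifts and turns the commanded pose from where the row before left it, along the tool's axes as they then stand; what a row does not reach is not made up. A row lasts 1/12 s, in which the tool goes at most 41.7 mm and 7.16 degrees, less where a joint would pass 70% of its speed; a pose out of reach is approached as far as the arm can. A call with a gripper value outside its range is refused whole. The fingers move at their own pace and stop on an object; FORCE is the grip in N (left out, the last holds). Time passes only in rows, so rows that do not move let the fingers close, or fill a call up. It gives the time, the measured TCP pose, the force, the opening and the grip force at its end, in the units of the state.
- ctrl.get_obs(): the state, without advancing time (a new reading comes with each control period).
- get_image(name): name is "side" or "top"; returns the picture (384x512x3 uint8, red, green, blue); there is no depth.
- camera_model(name): a dict with "vertical_fov" (degrees; the focal length in pixels is half the picture's height over the tangent of half this angle, whatever the lens; pixels are square), "cx", "cy" (the principal point, pixels), "R" (3x3) and "t" (3): a world point X has camera coordinates R X + t. Camera axes: x right, y down, z forward; pixel columns grow to the right and rows downward; lengths in m; the calibration is good to about 2 mm. A picture is of the moment at which its call begins. camera_model takes no time and is no camera call.
- ctrl.finish_job(): hands the job in; it is judged then, once.
The state is a dict: "t": time; "q": joint angles; "dq": joint speeds; "effort": joint torques, N m; "tool_pos": TCP position; "tool_rot": TCP orientation; "contact_force": force on the tool from outside, world axes, zero at the start; "wrist_torque": the same for the moment, N m; "opening": finger opening in m; "grip_force": force on a finger pad.
Only numpy, scipy, OpenCV 4.12 (cv2) and the standard library are available. Lean on these libraries where they do the work, as an engineer would, in place of code of your own. Each camera call takes 0.05 s, during which the arm holds its last target. There are 200 camera calls.

## Working session

There is one attempt and no reset: what is moved stays moved. The work goes in short steps, Python scripts to look and compute and a shell command to move; the robot and the scene stay as the last step left them, time stands still between calls to the robot, and variables do not carry over. Pictures are saved under pics/ and viewed, at most 10 in all, crops included, and the job is handed in when it is done.

```bash
mkdir -p pics; python3 - <<'E'
from station import ctrl,get_image,camera_model
import cv2,numpy as np
for n in("side","top"):
    cv2.imwrite(f"pics/{n}0.png",get_image(n)[:,:,::-1]); m=camera_model(n)
    print(n,m)
    print(-np.array(m["R"]).T@np.array(m["t"]))
o=ctrl.get_obs();print(o,ctrl.grip_depth)
E
```

```text
side {'vertical_fov': 43.9045122299084, 'cx': 254.97292315571613, 'cy': 195.20363819770674, 'R': array([[-0.99304833, -0.11605346,  0.01966247],
       [-0.06144416,  0.36861565, -0.92754898],
       [ 0.10039738, -0.92230911, -0.37318397]]), 't': array([0.56087989, 0.05417637, 1.66949151])}
[0.39269709 1.58490902 0.66225041]
top {'vertical_fov': 51.242700453040754, 'cx': 257.0578122646798, 'cy': 191.3724634114856, 'R': array([[ 0.01405797, -0.99989634,  0.00311262],
       [-0.99831208, -0.01421099, -0.05631199],
       [ 0.05635038, -0.00231574, -0.99840837]]), 't': array([0.22416807, 0.5313328 , 1.32156767])}
[0.45281376 0.234756   1.34868688]
{'t': 0.1, 'q': array([-1.40299189e+00,  5.32910386e-02,  1.61414593e+00, -3.87074840e-05,
        1.47600962e+00, -1.19005261e-01]), 'dq': array([-0.00197336, -0.00115671, -0.00286921, -0.00227926,  0.00056566,
       -0.00213302]), 'effort': array([ 1.20658031e-03, -3.94902921e+01, -3.71361673e+01,  8.04047772e-06,
        3.95169365e-03, -4.49826842e-06]), 'tool_pos': array([ 0.17670074, -0.59891465,  0.23019227]), 'tool_rot': array([-3.10751036e+00, -4.48718065e-01,  1.31476407e-04]), 'contact_force': array([0.118018  , 0.08467198, 0.30945273]), 'wrist_torque': array([-0.04383873, -0.01207957,  0.0299429 ]), 'grip_force': 0.0, 'opening': 0.08532189829156032} 0.0187
```

View pics/side0.png

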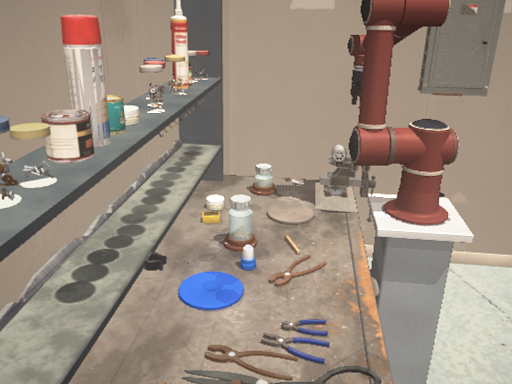

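View pics/top0.png

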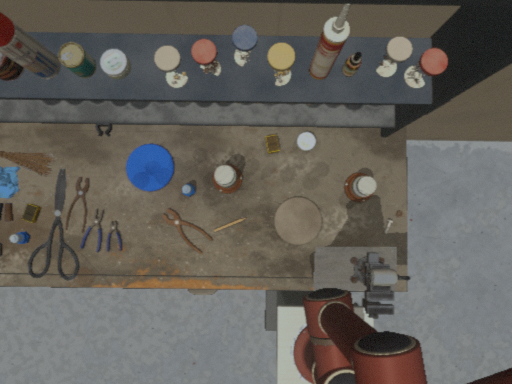

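Candidates: jar top (365,185)/side (263,178) is short. Jar top (226,176)/side (240,222) is tall and must stay closed. The white tub at top (306,141) is not a jar. For the plate, the grey-brown disc at top (298,220)/side (290,210) is meant, and the blue one at top (150,167) is a decoy. Next I'll measure them and check a crop.

```bash
cat > h.py <<'E'
from station import ctrl,get_image,camera_model
import cv2,numpy as np
def model(n):
    m=camera_model(n);return 192/np.tan(np.radians(m["vertical_fov"])/2),m["cx"],m["cy"],np.array(m["R"]),np.array(m["t"])
def ray(n,u,v,z):
    f,cx,cy,R,t=model(n);c=-R.T@t;d=R.T@np.array([(u-cx)/f,(v-cy)/f,1]);return c+d*(z-c[2])/d[2]
def proj(n,X):
    f,cx,cy,R,t=model(n);p=R@np.array(X)+t;return np.array([cx+f*p[0]/p[2],cy+f*p[1]/p[2]])
E
python3 - <<'E'
from h import *
s=cv2.imread("pics/side0.png");t=cv2.imread("pics/top0.png")
print("short top view z=.102",ray("top",366,185,.102),"tall z=.147",ray("top",225,175,.147))
print("plate",ray("top",298,220,.012),"side",ray("side",290.5,210,.012))
p=ray("top",366,185,.102);print("pred side",proj("side",p),proj("side",[p[0],p[1],.147]))
p=ray("top",225,175,.147);print("tall pred side",proj("side",p))
a=cv2.resize(t[140:260,260:420],None,fx=4,fy=4,interpolation=2)[:,:];b=cv2.resize(s[155:265,200:330],None,fx=4,fy=4,interpolation=2)
c=np.zeros((480+0,800,3),np.uint8)
a=cv2.resize(t[150:250,262:402],None,fx=3,fy=3,interpolation=2);b=cv2.resize(s[155:265,200:325],None,fx=3,fy=3,interpolation=2)
c=np.zeros((330,800,3),np.uint8);c[:300,:420]=a;c[:,424:424+375]=b[:, :375]
cv2.imwrite("pics/c1.png",c)
E
```

```text
short top view z=.102 [ 0.54796164 -0.10820104  0.102     ] tall z=.147 [0.56865909 0.32922994 0.147     ]
plate [0.43467696 0.09391764 0.012     ] side [0.43235362 0.09209418 0.012     ]
pred side [263.31749075 164.8051385 ] [263.63489046 153.2797096 ]
tall pred side [241.34311245 196.68180246]
```

View pics/c1.png

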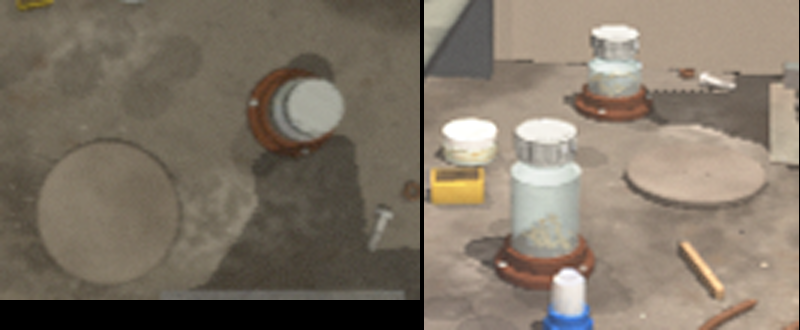

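```bash
python3 - <<'E'
from h import *
from scipy.spatial.transform import Rotation as Ro
t=cv2.imread("pics/top0.png");s=cv2.imread("pics/side0.png")
def blob(im,x0,x1,y0,y1,th,d=30):
    c=im[y0:y1,x0:x1].astype(int);m=((c.min(2)>th)&(c.max(2)-c.min(2)<d)).astype(np.uint8)
    n,l,st,ce=cv2.connectedComponentsWithStats(m);
    for i in range(1,n):
        if st[i,4]>30: print(th,st[i]+[x0,y0,0,0,0],ce[i]+[x0,y0])
for th in(130,150,165):blob(t,340,390,165,205,th)
print("side");
for th in(130,150,165):blob(s,245,285,155,190,th)
p=ray("top",375,262,.1);print("vise top-ish",p)
for z in(.1,.15,.2,.25):
  for uv in((370,258),(378,300)):print(z,uv,ray("top",*uv,z)[:2],proj("side",ray("top",*uv,z)))
E
```

```text
130 [358 177  18  17 250] [366.684 185.028]
150 [359 177  16  16 206] [366.53883495 184.60679612]
side
130 [254 163  19  24 325] [264.08       174.60307692]
150 [255 163  18  23 262] [264.0648855  173.76335878]
165 [255 163  18  21 195] [263.71282051 172.93333333]
vise top-ish [ 0.30949976 -0.13633087  0.1       ]
0.1 (370, 258) [ 0.32157694 -0.12086146] [324.05068594 167.60564676]
0.1 (378, 300) [ 0.19355108 -0.14528224] [358.34974282 167.45219526]
0.15 (370, 258) [ 0.32683193 -0.1066218 ] [323.68096428 155.79329874]
0.15 (378, 300) [ 0.20393249 -0.13006472] [357.20275742 155.70585072]
0.2 (370, 258) [ 0.33208693 -0.09238214] [323.29774977 143.54986315]
0.2 (378, 300) [ 0.2143139  -0.11484721] [356.01361366 143.52775985]
0.25 (370, 258) [ 0.33734192 -0.07814249] [322.90029003 130.85130279]
0.25 (378, 300) [ 0.22469532 -0.09962969] [354.77994367 130.89367321]
```

```bash
python3 -m crank '[[27.4,-20.2,0,0,0,0,1],[27.4,-20.2,0,0,0,0,1],[27.4,-20.2,0,0,0,0,1],[27.4,-20.2,0,0,0,0,1],[27.4,-20.2,0,0,0,0,1],[27.4,-20.2,0,0,0,0,1],[27.4,-20.2,0,0,0,0,1],[27.4,-20.2,0,0,0,0,1],[27.4,-20.2,0,0,0,0,1],[27.4,-20.2,0,0,0,0,1]]' 110
python3 -m crank '[[27.4,-20.2,0,0,0,0,1],[27.4,-20.2,0,0,0,0,1],[27.4,-20.2,0,0,0,0,1],[27.4,-20.2,0,0,0,0,1],[27.4,-20.2,0,0,0,0,1],[27.4,-20.2,0,0,0,0,1],[27.4,-20.2,0,0,0,0,1],[27.4,-20.2,0,0,0,0,1],[0,0,20,0,0,0,1],[0,0,20,0,0,0,1]]'
python3 - <<'E'
from h import *
a=get_image("side");b=get_image("top");o=ctrl.get_obs();print(o["tool_pos"],o["tool_rot"],o["q"],o["contact_force"])
a=cv2.resize(a[70:230,180:380],None,fx=2,fy=2)[:,:,::-1];b=cv2.resize(b[140:300,290:490],None,fx=2,fy=2)[:,:,::-1]
cv2.imwrite("pics/c2.png",np.hstack([a,b]))
E
```

```text
t: 0.93
tool_pos: [0.383, -0.3265, 0.2309]
tool_rot: [-3.109, -0.449, 0.0]
contact_force: [0.2, -0.6, 0.4]
opening: 0.0853
grip_force: 0.0
t: 1.77
tool_pos: [0.5487, -0.1096, 0.192]
tool_rot: [3.107, 0.454, 0.004]
contact_force: [0.4, 0.1, -1.0]
opening: 0.0854
grip_force: 0.0
[ 0.54464992 -0.10971602  0.18669446] [-3.10529829 -0.45018809  0.01166959] [-3.32720359e-01 -7.54378781e-02  1.81537575e+00 -2.84521362e-05
  1.41001166e+00  9.50138361e-01] [ 0.35778799  0.47033447 -0.22656302]
```

View pics/c2.png

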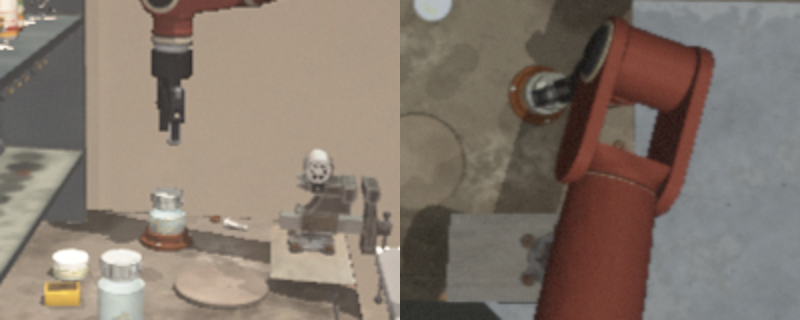

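The side and top crops show the open gripper over the short jar (side lid at about crop (166,190), fingertips just above it) and clear of the vise. Next I'll go down.

```bash
python3 -m crank '[[0,0,14,0,0,0,1],[0,0,14,0,0,0,1],[0,0,14,0,0,0,1],[0,0,14,0,0,0,1],[0,0,14,0,0,0,1],[0,0,14,0,0,0,1],[0,0,14,0,0,0,1],[0,0,14,0,0,0,1],[0,0,0,0,0,0,1],[0,0,0,0,0,0,1]]'
```

```text
t: 2.7
tool_pos: [0.546, -0.1112, 0.078]
tool_rot: [-3.108, -0.448, 0.004]
contact_force: [-0.3, -0.1, 0.5]
opening: 0.0851
grip_force: 0.0
```

```bash
python3 -m crank '[[0,0,5,0,0,0,1],[0,0,0,0,0,0,1],[0,0,0,0,0,0,-1],[0,0,0,0,0,0,-1],[0,0,0,0,0,0,-1],[0,0,0,0,0,0,-1],[0,0,0,0,0,0,-1],[0,0,0,0,0,0,-1],[0,0,0,0,0,0,-1],[0,0,0,0,0,0,-1]]' 30
python3 - <<'E'
from h import *
a=get_image("side");b=get_image("top");o=ctrl.get_obs();print(o["tool_pos"],o["contact_force"],o["wrist_torque"],o["opening"],o["grip_force"])
a=cv2.resize(a[120:200,220:320],None,fx=4,fy=4,interpolation=2)[:,:,::-1];b=cv2.resize(b[150:230,310:410],None,fx=4,fy=4,interpolation=2)[:,:,::-1]
cv2.imwrite("pics/c3.png",np.hstack([a,b]))
E
```

```text
t: 3.53
tool_pos: [0.5475, -0.1112, 0.0753]
tool_rot: [3.109, 0.449, 0.002]
contact_force: [-1.2, 1.8, 6.6]
opening: 0.0569
grip_force: 32.3
[ 0.54748494 -0.11117576  0.07524241] [-1.72090848  1.23182023  6.37080462] [ 0.37445507  0.26498413 -0.00091355] 0.05734255081318149 32.25286772008985
```

View pics/c3.png

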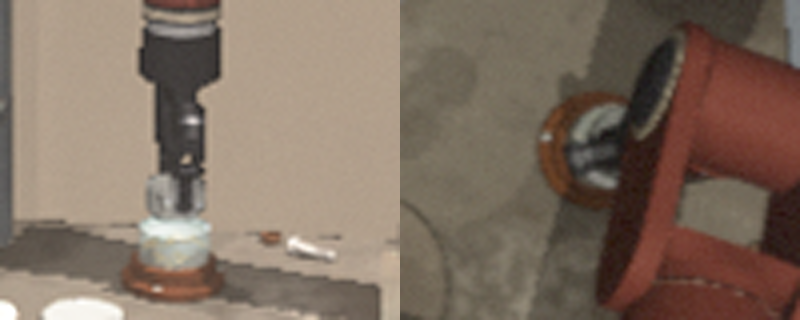

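The pads are closed on the lid at 57 mm. I'll grip firmly and start the twist.

```bash
python3 -m crank '[[0,0,0,0,0,0,-1],[0,0,0,0,0,0,-1],[0,0,0,0,0,0,-1],[0,0,0,0,0,0,-1],[0,0,0,0,0,-0.05,-1],[0,0,0,0,0,-0.05,-1],[0,0,0,0,0,-0.05,-1],[0,0,0,0,0,-0.05,-1],[0,0,0,0,0,-0.05,-1],[0,0,0,0,0,0,-1]]' 115
python3 - <<'E'
from h import *
o=ctrl.get_obs();print(o["tool_pos"],o["contact_force"],o["wrist_torque"],o["opening"],o["grip_force"],o["q"])
E
```

```text
t: 4.47
tool_pos: [0.5486, -0.1084, 0.0758]
tool_rot: [-3.024, -0.834, -0.008]
contact_force: [1.2, 11.5, 8.4]
opening: 0.0552
grip_force: 121.6
[ 0.54857655 -0.10839999  0.07581763] [ 1.21633537 11.46652384  8.36046902] [ 1.82224358 -0.13808142  0.08937012] 0.05522952398650922 121.58001961375703 [-0.33161649  0.04439149  1.89433895  0.00731648  1.20144143  0.69854635]
```

```bash
python3 -m crank '[[0,0,0,0,0,-0.05,-1],[0,0,0,0,0,-0.05,-1],[0,0,0,0,0,-0.05,-1],[0,0,0,0,0,-0.05,-1],[0,0,0,0,0,-0.05,-1],[0,0,0,0,0,-0.05,-1],[0,0,0,0,0,-0.05,-1],[0,0,0,0,0,-0.05,-1],[0,0,0,0,0,-0.05,-1],[0,0,0,0,0,-0.05,-1]]'
python3 - <<'E'
from h import *
o=ctrl.get_obs();print(o["tool_pos"],o["contact_force"],o["wrist_torque"],o["opening"],o["grip_force"],o["q"],o["effort"])
E
```

```text
t: 5.3
tool_pos: [0.5485, -0.1109, 0.0759]
tool_rot: [2.726, 1.559, 0.005]
contact_force: [1.3, 3.0, 5.5]
opening: 0.0553
grip_force: 121.3
[ 0.54846459 -0.11085331  0.07585467] [1.32999696 3.003544   5.52428668] [ 0.57950833 -0.01699831 -0.08311479] 0.055262780747303335 121.27385602441791 [-3.33237282e-01  4.46246873e-02  1.89401857e+00  1.72684651e-03
  1.19992312e+00  1.97883058e-01] [ -1.73582677 -31.82769656 -30.12464762  -0.80207108  -0.21099995
   0.42893856]
```

The torque has fallen off while the lid turns, so it is loose. I'll turn on to about 80°.

```bash
python3 -m crank '[[0,0,0,0,0,-0.075,-1],[0,0,0,0,0,-0.075,-1],[0,0,0,0,0,-0.075,-1],[0,0,0,0,0,-0.075,-1],[0,0,0,0,0,-0.075,-1],[0,0,0,0,0,-0.075,-1],[0,0,0,0,0,-0.075,-1],[0,0,0,0,0,-0.075,-1],[0,0,0,0,0,-0.05,-1],[0,0,0,0,0,0,-1]]'
python3 - <<'E'
from h import *
o=ctrl.get_obs();print(o["tool_pos"],o["contact_force"],o["wrist_torque"],o["opening"],o["grip_force"],o["q"])
E
```

```text
t: 6.13
tool_pos: [0.5481, -0.111, 0.0758]
tool_rot: [2.086, 2.347, 0.003]
contact_force: [0.4, 3.2, 6.1]
opening: 0.0553
grip_force: 121.3
[ 0.54813383 -0.11099398  0.0758067 ] [0.35064775 3.19936271 6.09252178] [0.3481201  0.17625638 0.02352704] 0.05532860801823316 121.3367967501108 [-3.33339810e-01  4.45268504e-02  1.89420816e+00  1.01910268e-03
  1.20056159e+00 -4.51475524e-01]
```

```bash
python3 -m crank '[[0,0,-1,0,0,0,-1],[0,0,-1,0,0,0,-1],[0,0,-1,0,0,0,-1],[0,0,-1,0,0,0,-1],[0,0,-1,0,0,0,-1],[0,0,-1,0,0,0,-1],[0,0,-1,0,0,0,-1],[0,0,-1,0,0,0,-1],[0,0,0,0,0,0,-1],[0,0,0,0,0,0,-1]]'
```

```text
t: 6.97
tool_pos: [0.5476, -0.1112, 0.082]
tool_rot: [2.088, 2.345, 0.002]
contact_force: [5.9, 0.6, -2.1]
opening: 0.0552
grip_force: 121.9
```

```bash
python3 -m crank '[[0,0,-5,0,0,0,-1],[0,0,-5,0,0,0,-1],[0,0,-8,0,0,0,-1],[0,0,-10,0,0,0,-1],[0,0,-10,0,0,0,-1],[0,0,-10,0,0,0,-1],[0,0,-10,0,0,0,-1],[0,0,-8,0,0,0,-1],[0,0,-4,0,0,0,-1],[0,0,0,0,0,0,-1]]'
python3 - <<'E'
from h import *
from scipy.spatial.transform import Rotation as Ro
a=get_image("side");b=get_image("top");o=ctrl.get_obs();print(o["tool_pos"],o["tool_rot"],o["contact_force"],o["opening"],o["grip_force"])
cv2.imwrite("pics/c4.png",cv2.resize(a[100:240,200:340],None,fx=4,fy=4,interpolation=2)[:,:,::-1])
R=Ro.from_rotvec(o["tool_rot"]).as_matrix()
print(R, R.T@(np.array([.4335,.093,0])-o["tool_pos"])*1000)
E
```

```text
t: 7.8
tool_pos: [0.5478, -0.1114, 0.1541]
tool_rot: [2.087, 2.345, 0.002]
contact_force: [1.1, -0.6, 0.6]
opening: 0.0555
grip_force: 123.3
[ 0.54687157 -0.11114288  0.15223203] [-2.08881369e+00 -2.34637020e+00  8.11543428e-05] [-0.07401862 -0.3534762  -1.01245966] 0.05526222014693917 123.3392198052752
[[-1.15752072e-01  9.93278125e-01 -1.54259556e-04]
 [ 9.93278134e-01  1.15752083e-01  6.81524120e-05]
 [ 8.55501650e-05 -1.45333861e-04 -9.99999986e-01]] [215.8806328  -88.95740825 152.26343132]
```

View pics/c4.png

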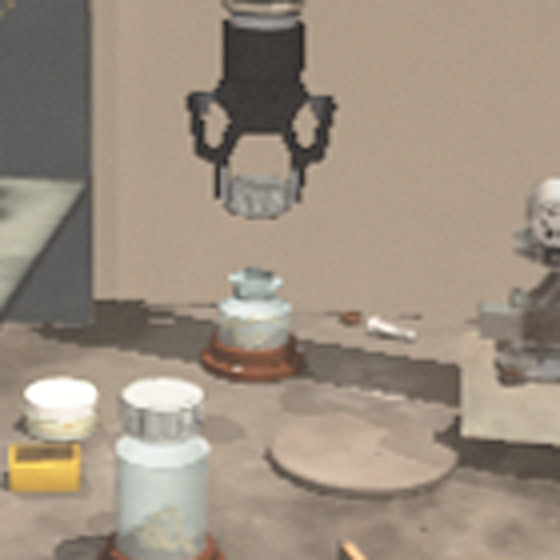

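The lid (about (262,197) in the crop) is off the open jar and held level. I'll carry it to over the plate.

```bash
python3 -m crank '[[12,-5,0,0,0,0,-1],[24,-10,0,0,0,0,-1],[26,-10.5,0,0,0,0,-1],[26,-10.5,0,0,0,0,-1],[26,-10.5,0,0,0,0,-1],[26,-10.5,0,0,0,0,-1],[26,-10.5,0,0,0,0,-1],[25,-10.5,0,0,0,0,-1],[16,-7,0,0,0,0,-1],[9,-4,0,0,0,0,-1]]'
python3 -m crank '[[0,0,6,0,0,0,-1],[0,0,14,0,0,0,-1],[0,0,18,0,0,0,-1],[0,0,18,0,0,0,-1],[0,0,18,0,0,0,-1],[0,0,18,0,0,0,-1],[0,0,16,0,0,0,-1],[0,0,10,0,0,0,-1],[0,0,5,0,0,0,-1],[0,0,0,0,0,0,-1]]'
```

```text
t: 8.73
tool_pos: [0.4315, 0.095, 0.1512]
tool_rot: [-2.085, -2.347, 0.001]
contact_force: [0.9, 0.0, -0.5]
opening: 0.0552
grip_force: 123.4
t: 9.57
tool_pos: [0.4327, 0.0926, 0.0279]
tool_rot: [-2.088, -2.344, 0.003]
contact_force: [0.1, 0.2, -0.2]
opening: 0.0553
grip_force: 123.4
```

```bash
python3 -m crank '[[0,0,2,0,0,0,-1],[0,0,2,0,0,0,-1],[0,0,2,0,0,0,-1],[0,0,2,0,0,0,-1],[0,0,1,0,0,0,-1],[0,0,1,0,0,0,-1],[0,0,1,0,0,0,-1],[0,0,1,0,0,0,-1],[0,0,0,0,0,0,-1],[0,0,0,0,0,0,-1]]' 30
python3 -m crank '[[0,0,1,0,0,0,-1],[0,0,0.5,0,0,0,-1],[0,0,0.5,0,0,0,-1],[0,0,0.5,0,0,0,-1],[0,0,0.5,0,0,0,-1],[0,0,0,0,0,0,-1],[0,0,0,0,0,0,-1],[0,0,0,0,0,0,-1],[0,0,0,0,0,0,-1],[0,0,0,0,0,0,-1]]' 30
```

```text
t: 10.4
tool_pos: [0.4336, 0.093, 0.0173]
tool_rot: [-2.089, -2.346, 0.0]
contact_force: [0.2, 0.9, -1.7]
opening: 0.0551
grip_force: 123.4
t: 11.23
tool_pos: [0.4336, 0.0931, 0.0143]
tool_rot: [2.089, 2.346, 0.0]
contact_force: [-0.9, -0.2, -1.2]
opening: 0.0553
grip_force: 123.4
```

```bash
python3 -m crank '[[0,0,0.5,0,0,0,-1],[0,0,0.5,0,0,0,-1],[0,0,0.5,0,0,0,-1],[0,0,0.3,0,0,0,-1],[0,0,0.3,0,0,0,-1],[0,0,0,0,0,0,-1],[0,0,0,0,0,0,-1],[0,0,0,0,0,0,-1],[0,0,0,0,0,0,-1],[0,0,0,0,0,0,-1]]'
```

```text
t: 12.07
tool_pos: [0.4336, 0.0931, 0.0122]
tool_rot: [2.089, 2.346, 0.0]
contact_force: [-0.6, -0.4, -0.8]
opening: 0.0552
grip_force: 123.4
```

```bash
python3 -m crank '[[0,0,0.4,0,0,0,-1],[0,0,0.4,0,0,0,-1],[0,0,0.4,0,0,0,-1],[0,0,0.3,0,0,0,-1],[0,0,0,0,0,0,-1],[0,0,0,0,0,0,-1],[0,0,0,0,0,0,-1],[0,0,0,0,0,0,-1],[0,0,0,0,0,0,-1],[0,0,0,0,0,0,-1]]'
```

```text
t: 12.9
tool_pos: [0.4337, 0.0931, 0.0114]
tool_rot: [-2.089, -2.346, 0.001]
contact_force: [-2.1, -0.7, 5.0]
opening: 0.0556
grip_force: 123.7
```

Touching the plate at 5 N. I'll open gradually.

```bash
python3 -m crank '[[0,0,0,0,0,0,0.35],[0,0,0,0,0,0,0.4],[0,0,0,0,0,0,0.45],[0,0,0,0,0,0,0.5],[0,0,0,0,0,0,0.6],[0,0,0,0,0,0,0.8],[0,0,0,0,0,0,1],[0,0,0,0,0,0,1],[0,0,0,0,0,0,1],[0,0,0,0,0,0,1]]'
python3 -m crank '[[0,0,-3,0,0,0,1],[0,0,-6,0,0,0,1],[0,0,-10,0,0,0,1],[0,0,-20,0,0,0,1],[0,0,-20,0,0,0,1],[0,0,-25,0,0,0,1],[0,0,-25,0,0,0,1],[0,0,-25,0,0,0,1],[0,0,-15,0,0,0,1],[0,0,-5,0,0,0,1]]'
python3 - <<'E'
from h import *
a=get_image("side");o=ctrl.get_obs();print(o["t"],o["tool_pos"],o["contact_force"])
cv2.imwrite("pics/c5.png",cv2.resize(a[130:260,200:340],None,fx=4,fy=4,interpolation=2)[:,:,::-1])
print(proj("side",[.4335,.093,.038])-[200,130])
E
```

```text
t: 13.73
tool_pos: [0.4336, 0.0931, 0.0107]
tool_rot: [-2.089, -2.346, 0.0]
contact_force: [-0.5, -0.7, 0.7]
opening: 0.0852
grip_force: 0.0
t: 14.57
tool_pos: [0.4357, 0.0932, 0.1695]
tool_rot: [2.085, 2.343, 0.008]
contact_force: [0.3, -0.3, -0.0]
opening: 0.0853
grip_force: 0.0
14.6167 [0.43538871 0.09316469 0.16866664] [ 0.63178522 -0.24239817  0.63227294]
[90.51330548 73.05153287]
```

View pics/c5.png

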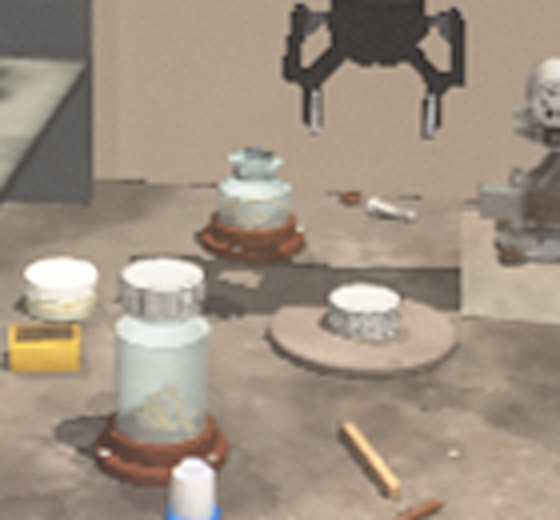

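The lid (crop (365,310)) lies flat at the middle of the grey plate, the tall jar is still closed, and the gripper is clear.

```bash
python3 -c "
from station import ctrl
print(ctrl.finish_job())"
```

```text
the job is handed in; nothing more can be done
None
```

I turned the short jar's lid about 80° until it was free, lifted it off and set it right way up on the middle of the grey plate; the tall jar stayed closed, and I handed the job in at about 14.6 s (no verdict was shown).

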